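Put the grinding tools back in their fitted rests

ROBOT

A 6-joint arm with a two-finger parallel gripper is mounted at the origin on a cart in front of the work surface, level with it; the furniture and walls round the work are solid. World frame = base frame: x ahead of the robot, y to its left, z up, the work surface at z = 0. Lengths are in mm, angles in rad, forces in N, time in s.
With the tool pointing down it reaches from about 275 to 1000 mm from the base axis. Payload 8.4 kg.
Tool frame: the origin (TCP) lies between the finger pads; the fingertips stand 22 mm ahead of it and the grasp point (between the pads) lies 3 mm ahead of it (r.nose_length is the z of the fingertips in the tool frame, in mm); z points along the fingers, y is the line along which they close (so a half turn about z gives the same grasp; the last joint's range is limited). The gripper opens to 85 mm and grips with 20 to 120 N. Pads are 22 mm wide; open, the fingers measure 114 mm over their backs; the gripper's body (76 mm by 85 mm) begins 54 mm behind the grasp point. The pads swing forward as they close: fully open they stand 13 mm farther back than shut.
Start: joints at [1.144, 0.353, 1.633, -0, 1.155, -0.002], TCP at [257.586, 569.454, 253.281] pointing down, gripper open.
Joint ranges: [-2.63, 2.63], [-0.92, 2.1], [0.06, 2.66], [-1.3, 4.44], [0, 2.69], [-3.02, 3.02]. Speed limits (rad/s): [2.22, 2.22, 2.79, 3.14, 3.14, 3.14].

INTERFACE

Orientations are given as [roll, pitch, yaw] about the fixed x, y, z axes, in that order (R = Rz(yaw) Ry(pitch) Rx(roll)).
In Python, from rig import r, cams gives the robot as it stands.
- The arm moves only by the shell command python3 -m handwheel 'ROWS' [FORCE]. ROWS is rows parted by semicolons, their numbers by spaces, 1 to 5 of them, each of 7 numbers: a rotation vector rx, ry, rz in rad, then dx, dy, dz in mm, then the opening from 0.0 (shut) to 1.0 (fully open); each row shifts and turns the commanded pose from where the row before left it, along the tool's axes as they then stand; what a row does not reach is not made up. A row lasts 1/12 s, in which the tool goes at most 41.7 mm and 0.125 rad, less where a joint would pass 70% of its speed; a pose out of reach is approached as far as the arm can. The fingers move at their own pace and stop on an object; FORCE is the grip in N (left out, the last holds). Time passes only in rows, so rows that do not move let the fingers close. It prints the time, the measured TCP pose, the force, the opening and the grip force at its end.
- r.sense(): the state, without advancing time (a new reading comes with each control period).
- cams.grab_frame(name): name is "scene" or "top" or "wrist"; returns the picture (384x512x3 uint8, red, green, blue); there is no depth.
- cams.camera_params(name): a dict with "fx", "fy", "cx", "cy" (pixels), "rvec" (rotation vector, rad) and "tvec" (3), from world to camera coordinates, as OpenCV has them. Camera axes: x right, y down, z forward; pixel columns grow to the right and rows downward; lengths in mm; the calibration is good to about 2 mm. A picture is of the moment at which its call begins: read the wrist's pose just before it. camera_params takes no time and is no camera call; for the wrist camera it gives the pose at the moment of the call.
- r.sign_off(): hands the job in; it is judged then, once.
The state is a dict: "clock": time; "qpos": joint angles; "qvel": joint speeds; "joint_efforts": joint torques, N m; "eef_pos": TCP position; "tcp_rot": TCP orientation; "contact_force": force on the tool from outside, world axes, zero at the start; "wrist_torque": the same for the moment, N m; "opening": opening from 0.0 (shut) to 1.0 (fully open); "grasp_force": force on a finger pad.
Only numpy, scipy, OpenCV 4.12 (cv2) and the standard library are available. Lean on these libraries where they do the work, as an engineer would, in place of code of your own. Each camera call takes 0.05 s, during which the arm holds its last target. There are 200 camera calls.

TASK

The ink and paint grinding lesson is over: put the four tools back, each in its own dark wood rest. Stand the glass muller upright in the round stand and the dropper bottle upright in the bored block; lay the pestle lengthwise in the long two-ended rest and the ink stick, flat as it lies now, lengthwise in the small one. Each must be fully down on the felt inside its rest; set the tools down, do not drop them or knock them over.

Things in the scene. Friction and masses are not known exactly. Their poses are not given: they have to be found in the camera images.
- glass_muller: Turned clear glass muller, 0.3 kg, 80 mm tall, standing upright: round base 61 mm across and 15 mm high, neck, round knob 36 mm across, widest 65 mm up. Take it at the knob from any side, fingertips 50 to 60 mm above the foot; fingers feel the neck as a solid cone, 45 mm across at 50 mm up, 40 at 60 mm. Origin: centre of its underside, z up.
- dropper_bottle: Small amber bottle with a black dropper cap, 50 g, standing upright: round body 28 mm across and 49 mm high, with cap 86 mm tall. Take it round the body, 25 to 47 mm above its foot, from any side; the cap above 49 mm is not solid for grasping. Origin: centre of its underside, z up.
- pestle: Porcelain pestle with a wooden grip, 90 g, lying on its side: 113 mm long, 24 mm high, collides as a bar 16 mm wide (porcelain head 24 mm wide). Origin: middle of its length at its underside; y along its length, z up. Take it across at mid-length. Either end may point either way in its rest.
- ink_stick: Black moulded ink stick, 24 g, a bar 72 mm long, 19 mm wide, 10 mm high, lying flat. Origin: centre of its underside; y along its length, z up. Take it across at mid-length; it may lie either way round in its rest.
- muller_stand: Fixed round dark wood stand for the muller, 94 mm across, 17 mm high, with a round recess 76 mm across whose felt floor is 8 mm above the bench. Origin: centre of its underside, z up.
- bottle_block: Fixed square dark wood block 64 x 64 x 26 mm for the bottle, with one round bore 38 mm across, chamfered, in the middle of its top; the felt floor of the bore is 8 mm above the bench. Origin: centre of its underside, z up.
- pestle_rest: Fixed long dark wood rest for the pestle, 50 x 150 mm, 21 mm high: an open-topped trough, 34 mm wide and 134 mm long inside, felt floor 10 mm above the bench, walls 11 mm higher than the floor. Both long walls are cut away over the middle 60 mm so that fingers can reach down beside the tool. Origin: centre of its underside; y along its length, z up.
- ink_rest: Fixed small dark wood rest for the ink stick, 45 x 102 mm, 15 mm high: an open-topped trough, 31 mm wide and 88 mm long inside, felt floor 9 mm above the bench, walls 6 mm higher than the floor. Both long walls are cut away over the middle 48 mm for the fingers. Origin: centre of its underside; y along its length, z up.
Things that resemble listed ones, but are neither listed nor needed, are in the scene too. Leave any blue, pink or yellow look-alike of the glass_muller alone.

How it is judged (in metres and radians):
At the end, for the whole second after the job is handed in: Muller and bottle upright within 9 mm of the middle of their rests; pestle and ink stick within 10 mm across, 14 mm along and 0.2 rad of theirs; all four within 3 mm of the felt floor's height, level within 0.1 rad, at rest (z of glass_muller in the frame of muller_stand between 0.005 and 0.011 m and angle between each of glass_muller, dropper_bottle, pestle, ink_stick's own z axis and vertical below 0.1 rad and linear speed of each of glass_muller, dropper_bottle, pestle, ink_stick below 0.02 m/s and horizontal distance between glass_muller and muller_stand below 0.009 m and z of dropper_bottle in the frame of bottle_block between 0.005 and 0.011 m and horizontal distance between dropper_bottle and bottle_block below 0.009 m and z of pestle in the frame of pestle_rest between 0.007 and 0.013 m and x of pestle in the frame of pestle_rest between -0.01 and 0.01 m and y of pestle in the frame of pestle_rest between -0.014 and 0.014 m and angle between the y axis of pestle and the y axis of pestle_rest, either way round below 0.2 rad and z of ink_stick in the frame of ink_rest between 0.006 and 0.012 m and x of ink_stick in the frame of ink_rest between -0.01 and 0.01 m and y of ink_stick in the frame of ink_rest between -0.014 and 0.014 m and angle between the y axis of ink_stick and the y axis of ink_rest, either way round below 0.2 rad); the robot touches nothing.
It fails at once if a tool is dropped, thrown or knocked over: it moves faster than 0.8 m/s without being held (a free fall of about 33 mm) ((linear speed of glass_muller above 0.8 m/s and contact force between glass_muller and the fingers below 0.05 N) or (linear speed of dropper_bottle above 0.8 m/s and contact force between dropper_bottle and the fingers below 0.05 N) or (linear speed of pestle above 0.8 m/s and contact force between pestle and the fingers below 0.05 N) or (linear speed of ink_stick above 0.8 m/s and contact force between ink_stick and the fingers below 0.05 N)).
It also fails if it takes over 120 s, if anything falls off the work surface, if the arm or the gripper's body presses on something with over 40 N, if the wrist force passes 120 N, or if a joint passes its speed limit or range.

## Working session

There is one attempt and no reset: what is moved stays moved. The work goes in short steps, Python scripts to look and compute and a shell command to move; the robot and the scene stay as the last step left them, time stands still between calls to the robot, and variables do not carry over. Pictures are saved under pics/ and viewed, at most 14 in all, crops included, and the job is handed in when it is done.

```bash
ls; mkdir -p pics; python3 - <<'E'
from rig import r,cams
import cv2
print(r.sense())
for n in("scene","top"):
    im=cams.grab_frame(n);cv2.imwrite(f"pics/{n}0.png",cv2.resize(im[...,::-1],(800,600),interpolation=cv2.INTER_CUBIC));cv2.imwrite(f"{n}_raw.png",im[...,::-1]);print(n,cams.camera_params(n))
E
```

```text
pics
{'clock': 0.0, 'qpos': array([ 1.14358101e+00,  3.53663977e-01,  1.63413385e+00,  4.09450710e-07,
        1.15518719e+00, -2.39791633e-03]), 'qvel': array([-0.00068267,  0.00088684,  0.00046173, -0.0021234 , -0.00077734,
       -0.00018975]), 'joint_efforts': array([ 2.22504059e-03, -6.05235100e+01, -3.42072093e+01,  9.37072696e-05,
        8.99465871e-03,  4.67767427e-05]), 'eef_pos': array([257.41207497, 569.0445647 , 252.55188889]), 'tcp_rot': array([-3.14020030e+00, -3.71312868e-06,  2.71677509e+00]), 'contact_force': array([-0.18633234, -0.44109943,  0.04776183]), 'wrist_torque': array([ 0.04224985,  0.02247709, -0.04797007]), 'grasp_force': 0.0, 'opening': 0.9996126441939985}
scene {'fx': 443.07177455927143, 'fy': 443.07177455927143, 'cx': 250.22786579076617, 'cy': 184.2962214817041, 'rvec': array([ 2.07315012, -1.14796197,  0.49149246]), 'tvec': array([-300.12191484,  309.96782394, 1040.83935506])}
top {'fx': 467.4550235358566, 'fy': 467.4550235358566, 'cx': 254.98854914559234, 'cy': 198.06847493168914, 'rvec': array([ 2.05751384, -2.17432015,  0.22573953]), 'tvec': array([ -20.62547528,  511.52659257, 1123.79276966])}
```

View pics/scene0.png

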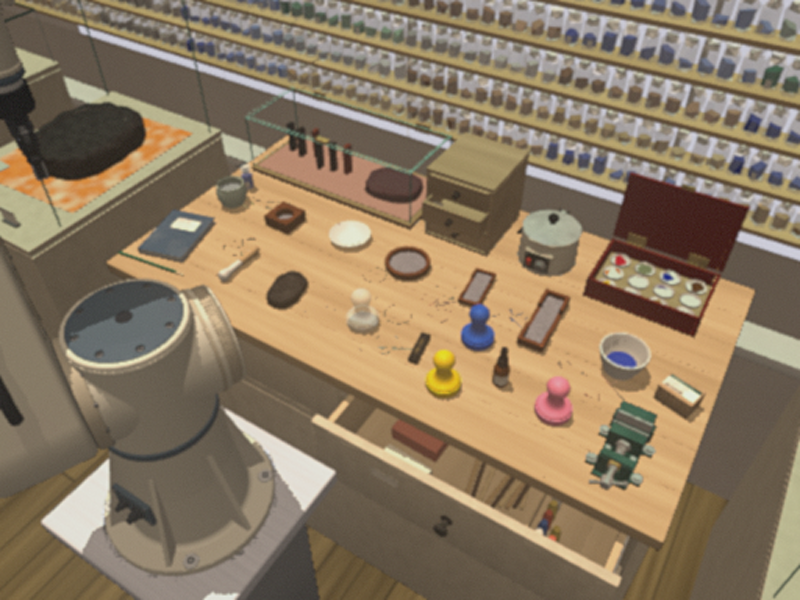

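View pics/top0.png

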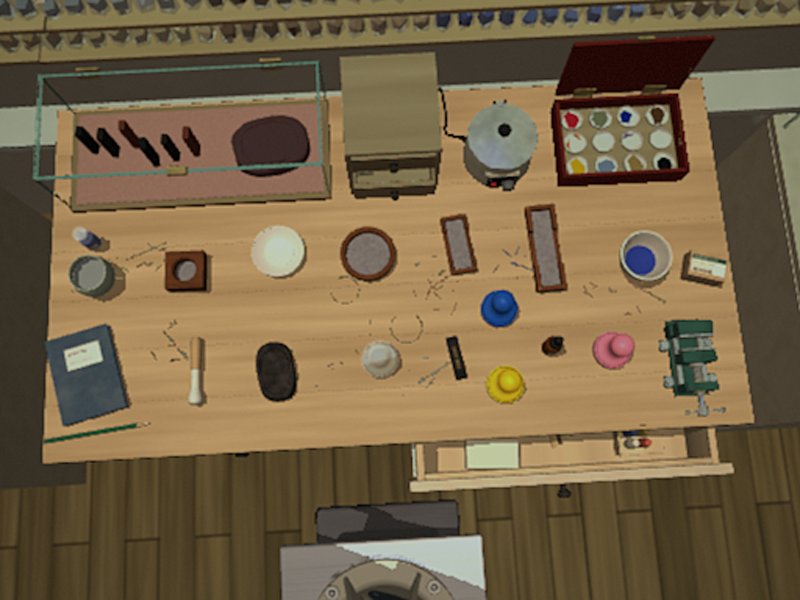

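```bash
cat > h.py <<'E'
import numpy as np, cv2
from scipy.spatial.transform import Rotation as R
def ray(P,uv,z):
    "pixels (n,2) -> world points on plane z (mm)"
    Rm=cv2.Rodrigues(np.array(P['rvec'],float))[0]; t=np.array(P['tvec'],float)
    uv=np.atleast_2d(np.array(uv,float)); d=np.c_[(uv[:,0]-P['cx'])/P['fx'],(uv[:,1]-P['cy'])/P['fy'],np.ones(len(uv))]@Rm
    c=-Rm.T@t; return c+d*((z-c[2])/d[:,2])[:,None]
def proj(P,X):
    Rm=cv2.Rodrigues(np.array(P['rvec'],float))[0]; x=np.atleast_2d(X)@Rm.T+np.array(P['tvec'],float)
    return np.c_[P['fx']*x[:,0]/x[:,2]+P['cx'],P['fy']*x[:,1]/x[:,2]+P['cy']]
E
python3 - <<'E'
from rig import r,cams
from h import *
P=cams.camera_params("top");Rm=cv2.Rodrigues(P['rvec'])[0];print("cam",-Rm.T@P['tvec'])
for n,u in dict(muller=(380,358),ink=(456,357),bottle=(553,345),pestle=(196,370),mstand=(368,253),irest=(459,244),prest=(545,248),block=(186,270)).items():
    print(n,ray(P,np.array(u)*.64,10).round(0)[0,:2])
im=cv2.imread("top_raw.png")
c=im[125:265,95:395]; cv2.imwrite("pics/topc.png",cv2.resize(c,None,fx=2.66,fy=2.66,interpolation=cv2.INTER_NEAREST))
w=cams.grab_frame("wrist");cv2.imwrite("pics/w0.png",w[...,::-1]); print(cams.camera_params("wrist"))
E
```

```text
cam [ 270.36759603  -33.47767147 1204.48149126]
muller [439. -15.]
ink [ 433. -140.]
bottle [ 444. -301.]
pestle [435. 288.]
mstand [619.  -3.]
irest [ 627. -159.]
prest [ 611. -304.]
block [606. 305.]
{'fx': 290.5184138681256, 'fy': 290.5184138681256, 'cx': 257.6705023140359, 'cy': 189.0328818684377, 'rvec': array([-2.42449538, -1.56467565, -0.22871949]), 'tvec': array([-623.41212524,  -37.37207132,  378.67524134])}
```

View pics/topc.png

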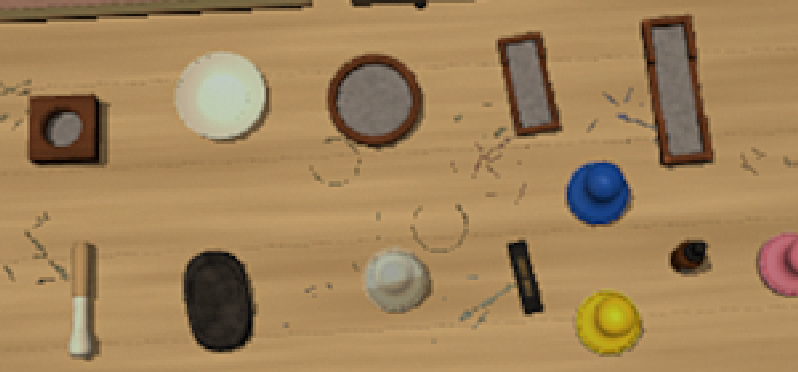

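View pics/w0.png

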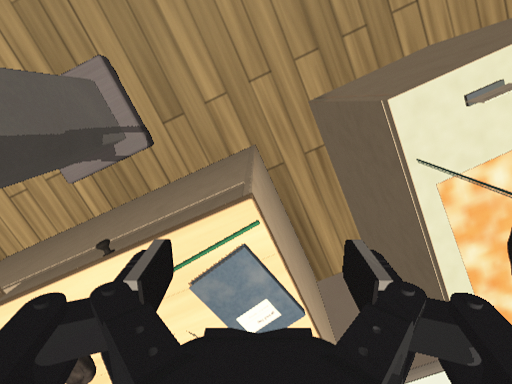

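```bash
cat > m.py <<'E'
from rig import r,cams
from h import *
P=cams.camera_params("top");im=cv2.imread("top_raw.png");hsv=cv2.cvtColor(im,cv2.COLOR_BGR2HSV).astype(int);H,S,V=hsv[...,0],hsv[...,1],hsv[...,2]
def wood(): return (V>150)&(S>60)&(H<25)   # light bench
print(hsv[210,230],hsv[200,300])
def rep(n,mask,c,w,z):
    x,y=(np.array(c)*.64).astype(int); m=np.zeros(mask.shape,np.uint8); m[y-w:y+w,x-w:x+w]=mask[y-w:y+w,x-w:x+w]
    m=cv2.morphologyEx(m,cv2.MORPH_OPEN,np.ones((2,2)))
    cs=max(cv2.findContours(m,0,cv2.CHAIN_APPROX_NONE)[0],key=cv2.contourArea)
    X=ray(P,cs[:,0],z)[:,:2].astype(np.float32); (c2,s,a)=cv2.minAreaRect(X)
    b=cv2.boxPoints((c2,s,a)); e=max([b[1]-b[0],b[2]-b[1]],key=np.linalg.norm)
    M=cv2.moments(m,True); print(n,"rect",np.round(c2,1),"size",np.round(np.array(s)+2.6,0),"yaw of long %.3f"%(np.arctan2(e[1],e[0])%np.pi),"centroid",ray(P,[M['m10']/M['m00'],M['m01']/M['m00']],z)[0,:2].round(1))
felt=(S<70)&(V>60)&(V<190); dark=(S>90)&(V<115)
rep("mstand felt",felt,(368,253),26,12.5);rep("mstand out",dark,(368,253),26,8.5)
rep("irest felt",felt,(459,244),26,12);rep("irest out",dark,(459,244),26,7.5)
rep("prest felt",felt,(545,248),33,15.5);rep("prest out",dark,(545,248),33,10.5)
rep("block out",dark,(186,270),18,13);rep("block felt",felt,(186,270),14,17)
rep("muller",(S<75)&(V>90),(380,358),19,7.5)
rep("ink",(V<90),(456,357),17,5)
rep("pestle",(S<75)&(V>100)|(V>100)&(S>120),(196,370),26,12)
rep("bottle",(V<90),(553,345),12,25)
E
python3 m.py
```

```text
[ 18 116 184] [ 18 115 184]
mstand felt rect [615.5  -5.7] size [74. 74.] yaw of long 1.518 centroid [615.7  -4.5]
mstand out rect [614.   -5.4] size [96. 96.] yaw of long 3.087 centroid [612.   -7.2]
irest felt rect [ 624.4 -159. ] size [89. 33.] yaw of long 0.121 centroid [ 624.  -158.8]
irest out rect [ 624.3 -159.9] size [108.  48.] yaw of long 0.129 centroid [ 621.1 -160.1]
prest felt rect [ 609.  -304.6] size [134.  36.] yaw of long 0.051 centroid [ 608.  -304.7]
prest out rect [ 609.2 -306.1] size [157.  55.] yaw of long 0.051 centroid [ 605.5 -305.7]
block out rect [600.6 299.2] size [80. 70.] yaw of long 1.516 centroid [599.8 298.4]
block felt rect [600.9 301.8] size [35. 31.] yaw of long 0.001 centroid [601.  301.3]
muller rect [434.2 -15. ] size [57. 60.] yaw of long 3.087 centroid [436.6 -13.9]
ink rect [ 431.4 -142.6] size [73. 21.] yaw of long 0.174 centroid [ 430.5 -142.4]
pestle rect [434.8 282.7] size [ 34. 115.] yaw of long 3.108 centroid [439.  290.3]
bottle rect [ 439.4 -298. ] size [33. 34.] yaw of long 3.046 centroid [ 439.2 -298.6]
```

```bash
python3 -m handwheel '0 0 -0.125 0 0 0 1;0 0 -0.125 0 0 0 1;0 0 -0.125 0 0 0 1;0 0 -0.05 0 0 0 1;0 0 0 0 0 0 1'; cat > s.py <<'E'
from rig import r,cams
from h import *
def st():
    s=r.sense(); return s, np.array(s['eef_pos']), R.from_euler('xyz',s['tcp_rot'])
def todo(X,psi=None):
    "world target of TCP -> tool-axis displacement from now"
    s,p,Q=st(); print("t %.1f"%s['clock'],"p",p.round(1),"rpy",np.round(s['tcp_rot'],3),"tool d",Q.inv().apply(np.array(X,float)-p).round(1), "q",np.round(s['qpos'],2),"tip",r.nose_length)
def cam_in_tool():
    P=cams.camera_params("wrist");s,p,Q=st();Rm=cv2.Rodrigues(P['rvec'])[0];c=-Rm.T@P['tvec']
    print("cam pos in tool",Q.inv().apply(c-p).round(1),"dir in tool",Q.inv().apply(Rm[2]).round(3),"right",Q.inv().apply(Rm[0]).round(2))
E
python3 -c "
from s import *
cam_in_tool();todo([436,-14,300])"
```

```text
clock: 0.57
eef_pos: [257.5, 569.3, 253.0]
tcp_rot: [-3.141, -0.0, -3.139]
contact_force: [-0.3, 0.7, -0.2]
opening: 0.998
grasp_force: 0.0
cam pos in tool [  73.9   -0.6 -119.5] dir in tool [-0.289 -0.001  0.957] right [-0.  1.  0.]
t 0.6 p [257.5 569.3 253. ] rpy [-3.141 -0.    -3.139] tool d [-177.  -583.8  -46.8] q [ 1.14  0.35  1.63  0.    1.16 -0.43] tip 22.0
```

```bash
for i in 1; do python3 -m handwheel '0 0 0 -12 -38 3 1;0 0 0 -12 -38 3 1;0 0 0 -12 -38 3 1;0 0 0 -12 -38 3 1;0 0 0 -12 -38 3 1' >/dev/null; python3 -m handwheel '0 0 0 -12 -38 3 1;0 0 0 -12 -38 3 1;0 0 0 -12 -38 3 1;0 0 0 -12 -38 3 1;0 0 0 -12 -38 3 1'>/dev/null;  python3 -m handwheel '0 0 0 -12 -38 3 1;0 0 0 -12 -38 3 1;0 0 0 -12 -38 3 1;0 0 0 -12 -38 3 1;0 0 0 -12 -38 3 1'; python3 -m handwheel '0 0 0 0 0 0 1;0 0 0 0 0 0 1'; done
cat >> s.py <<'E'
def look(name,sv=True):
    P=cams.camera_params("wrist"); im=cams.grab_frame("wrist")[...,::-1].copy()
    cv2.imwrite(f"pics/{name}.png",im); np.save(f"{name}.npy",P); return P,im
E
python3 -c "
from s import *
todo([436,-14,200]);look('w1')"
```

```text
clock: 1.82
eef_pos: [437.9, -2.5, 208.3]
tcp_rot: [3.142, 0.001, 3.139]
contact_force: [0.2, 1.3, 0.4]
opening: 0.998
grasp_force: 0.0
clock: 1.98
eef_pos: [437.9, -2.4, 208.1]
tcp_rot: [3.142, -0.0, 3.135]
contact_force: [0.1, 0.3, -0.1]
opening: 1.003
grasp_force: 0.0
t 2.0 p [437.9  -2.4 208.1] rpy [ 3.142 -0.     3.135] tool d [  1.8 -11.6   8.1] q [-0.01  0.11  2.06  0.    0.97 -1.57] tip 22.0
```

View pics/w1.png

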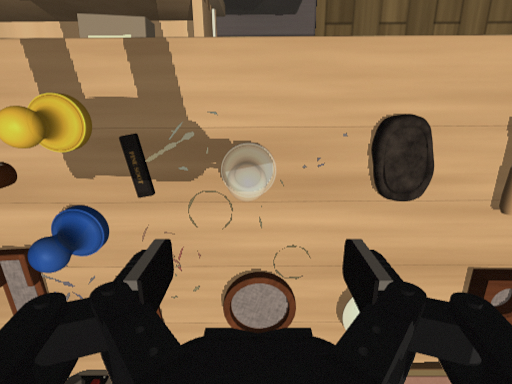

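```bash
cat >> s.py <<'E'
def meas(n,P,mask,box,z,k=3):
    "box x0,y0,x1,y1: biggest blob in it, its footprint on plane z"
    x0,y0,x1,y1=box; m=np.zeros(mask.shape,np.uint8); m[y0:y1,x0:x1]=mask[y0:y1,x0:x1]
    m=cv2.morphologyEx(cv2.morphologyEx(m,cv2.MORPH_CLOSE,np.ones((k,k))),cv2.MORPH_OPEN,np.ones((k,k)))
    cs=max(cv2.findContours(m,0,cv2.CHAIN_APPROX_NONE)[0],key=cv2.contourArea)
    X=ray(P,cs[:,0],z)[:,:2].astype(np.float32); (c2,s,a)=cv2.minAreaRect(X); cc,rr=cv2.minEnclosingCircle(X)
    b=cv2.boxPoints((c2,s,a)); e=max([b[1]-b[0],b[2]-b[1]],key=np.linalg.norm); yaw=np.arctan2(e[1],e[0]); yaw=(yaw+np.pi/2)%np.pi-np.pi/2
    print(n,"px",cv2.boundingRect(cs),"rect",np.round(c2,1),"size",np.round(s,0),"yaw %.3f"%yaw,"circ",np.round(cc,1),"r %.1f"%rr)
def chans(im): return [c.astype(int) for c in cv2.split(cv2.cvtColor(im,cv2.COLOR_BGR2HSV))]
E
python3 - <<'E'
from s import *
P=np.load('w1.npy',allow_pickle=True).item();im=cv2.imread('pics/w1.png');H,S,V=chans(im)
print(S[170,225:275:6],V[170,225:275:6],S[150,200],V[150,200],S[150,300],S[310,260],V[310,260])
meas("muller",P,(S<85),(215,135,285,205),7.5)
meas("ink",P,(V<70),(112,128,162,202),5)
meas("mstand",P,(S<60)&(V>60),(222,270,300,330),12.5)
E
```

```text
[72 60 53 50 46 50 51 33 69] [153 145 170 178 179 175 160 177 204] 120 113 117 45 135
muller px (221, 143, 55, 57) rect [438.3 -14.2] size [62. 63.] yaw -0.789 circ [439.7 -13.9] r 33.0
ink px (119, 134, 35, 63) rect [ 432.9 -139.8] size [71. 22.] yaw 0.179 circ [ 432.9 -140. ] r 36.1
mstand px (232, 284, 55, 44) rect [616.4  -2.7] size [70. 66.] yaw 1.565 circ [615.1  -2.7] r 35.8
```

```bash
python3 - <<'E'
from s import *
P=np.load('w1.npy',allow_pickle=True).item();s,p,Q=st()
for z in (22,9):
  print(z,proj(P,p+Q.apply([[x,y,z] for x in(-11,11) for y in (-42.5,42.5)])).round(0).tolist())
todo([437.5,-14,75])
E
```

```text
22 [[184.0, 262.0], [339.0, 262.0], [181.0, 225.0], [342.0, 225.0]]
9 [[178.0, 275.0], [346.0, 275.0], [174.0, 236.0], [349.0, 236.0]]
t 2.0 p [437.5  -1.1 208.1] rpy [ 3.141e+00 -1.000e-03  3.137e+00] tool d [-1.000e-01 -1.290e+01  1.331e+02] q [-0.01  0.11  2.06  0.    0.97 -1.57] tip 22.0
```

```bash
python3 -m handwheel '0 0 0 0 -13 30 1;0 0 0 0 0 30 1;0 0 0 0 0 30 1;0 0 0 0 0 25 1;0 0 0 0 0 20 1' 40 >/dev/null; python3 -m handwheel '0 0 0 0 0 0 1;0 0 0 0 0 0 0.3;0 0 0 0 0 0 0.1;0 0 0 0 0 0 0.1;0 0 0 0 0 0 0.1';python3 -m handwheel '0 0 0 0 0 0 0;0 0 0 0 0 0 0;0 0 0 0 0 0 0;0 0 0 0 0 0 0;0 0 0 0 0 0 0'
```

```text
clock: 2.87
eef_pos: [438.7, -13.3, 74.6]
tcp_rot: [-3.141, 0.003, -3.141]
contact_force: [-1.2, -0.9, 30.0]
opening: 0.458
grasp_force: 34.8
clock: 3.28
eef_pos: [438.7, -13.4, 74.9]
tcp_rot: [3.141, 0.003, 3.141]
contact_force: [-2.8, 1.4, 10.8]
opening: 0.451
grasp_force: 39.0
```

```bash
python3 -m handwheel '0 0 0 0 0 -10 0;0 0 0 0 0 -20 0;0 0 0 -15 1 -20 0;0 0 0 -30 2 0 0;0 0 0 -35 2 0 0' >/dev/null; python3 -m handwheel '0 0 0 -35 2 0 0;0 0 0 -35 2 0 0;0 0 0 -20 1 0 0;0 0 0 -8 0 0 0;0 0 0 0 0 0 0';python3 -m handwheel '0 0 0 0 0 0 0;0 0 0 0 0 0 0'; python3 -c "
from s import *
look('w2');todo([616,-4,83])"
```

```text
clock: 4.12
eef_pos: [617.1, -3.5, 123.9]
tcp_rot: [-3.142, 0.001, -3.141]
contact_force: [-1.2, -0.3, -3.8]
opening: 0.441
grasp_force: 39.5
clock: 4.28
eef_pos: [613.7, -3.6, 123.2]
tcp_rot: [-3.142, -0.002, -3.142]
contact_force: [-0.3, 0.3, -3.3]
opening: 0.444
grasp_force: 39.5
t 4.3 p [613.9  -3.6 123.3] rpy [-3.142e+00 -2.000e-03 -3.142e+00] tool d [-2.2 -0.4 40.3] q [-0.01  0.48  1.76 -0.    0.9  -1.58] tip 22.0
```

View pics/w2.png

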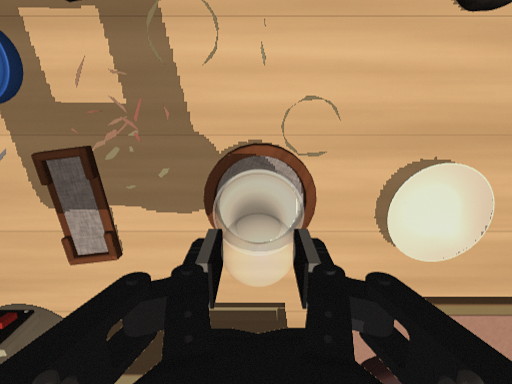

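```bash
python3 - <<'E'
from s import *
P=np.load('w2.npy',allow_pickle=True).item();im=cv2.imread('pics/w2.png');H,S,V=chans(im)
print("stand near row z0/17",proj(P,[[568.7,-4,0],[568.7,-4,17]]).round(1).tolist(), "ink rest felt"); meas("irest",P,(S<60)&(V>60),(40,140,125,262),12)
print("col260 rows 138-175 V",V[138:180,260].tolist()); print(S[138:180,260].tolist())
for u in (143,145): print(u,ray(P,[260,u],0)[0,:2].round(1))
for u in (168,170): print(u,ray(P,[260,u],48)[0].round(1),ray(P,[260,u],63)[0].round(1))
for z in(48,63): print("sides",z,ray(P,[[215,212],[305,212]],z).round(1).tolist())
E
```

```text
stand near row z0/17 [[258.1, 138.1], [258.1, 140.7]] ink rest felt
irest px (47, 157, 60, 98) rect [ 625.7 -155.1] size [86. 30.] yaw 0.127 circ [ 625.9 -156.4] r 44.3
col260 rows 138-175 V [212, 176, 119, 123, 117, 80, 33, 76, 112, 120, 119, 118, 117, 117, 116, 117, 114, 109, 95, 77, 80, 87, 87, 82, 80, 80, 84, 84, 88, 89, 98, 149, 187, 193, 185, 170, 172, 185, 185, 186, 187, 189]
[117, 114, 116, 116, 116, 124, 162, 174, 166, 170, 171, 173, 172, 170, 174, 166, 172, 129, 70, 40, 45, 41, 41, 44, 48, 45, 46, 39, 46, 49, 52, 29, 26, 37, 50, 54, 53, 50, 47, 44, 42, 40]
143 [572.7  -2.4]
145 [574.4  -2.4]
168 [583.3  -2.7  48. ] [580.   -2.9  63. ]
170 [584.7  -2.7  48. ] [581.3  -2.9  63. ]
sides 48 [[615.6, -34.9, 48.0], [615.6, 29.6, 48.0]]
sides 63 [[609.8, -32.6, 63.0], [609.8, 27.0, 63.0]]
```

```bash
python3 - <<'E'
from s import *
P=np.load('w2.npy',allow_pickle=True).item();im=cv2.imread('pics/w2.png');H,S,V=chans(im)
print("inner rim near z17->ctr",ray(P,[260,155.5],17)[0].round(1)+[38,0,0], "outer rim z17 row144",ray(P,[260,143.7],17)[0].round(1)+[47,0,0])
dark=(S>140)&(V<130); n=np.argwhere(dark[200,195:330]).ravel()+195; print("row200 dark cols",n.min(),n.max(), "V",V[196,198:222].tolist())
m=dark.copy().astype(np.uint8); m[:, :190]=0; m[:,330:]=0; m[:135]=0; m[225:]=0
pts=cv2.findContours(m,0,cv2.CHAIN_APPROX_NONE)[0]; c=max(pts,key=cv2.contourArea)[:,0]; c=cv2.convexHull(c)[:,0]; c=c[c[:,1]<205]
for z in (0,8,17):
    X=ray(P,c,z)[:,:2]; A=np.c_[2*X,np.ones(len(X))]; s=np.linalg.lstsq(A,(X**2).sum(1),rcond=None)[0]; print(z,s[:2].round(1),"r",np.sqrt(s[2]+s[0]**2+s[1]**2).round(1))
todo([617,-4,83])
E
```

```text
inner rim near z17->ctr [618.2  -2.5  17. ] outer rim z17 row144 [618.   -2.6  17. ]
row200 dark cols 204 315 V [124, 124, 123, 125, 127, 104, 63, 59, 61, 63, 60, 61, 59, 62, 60, 57, 32, 34, 122, 149, 143, 120, 127, 173]
0 [622.2  -2.7] r 49.0
8 [619.5  -2.7] r 47.4
17 [616.4  -2.8] r 45.6
t 4.3 p [613.9  -3.6 123.3] rpy [-3.142e+00 -2.000e-03 -3.142e+00] tool d [-3.2 -0.4 40.3] q [-0.01  0.48  1.76 -0.    0.9  -1.58] tip 22.0
```

```bash
python3 -m handwheel '0 0 0 -3.5 0 10 0;0 0 0 0 0 10 0;0 0 0 0 0 8 0;0 0 0 0 0 6 0;0 0 0 0 0 0 0'; python3 -m handwheel '0 0 0 0 0 2 0;0 0 0 0 0 2 0;0 0 0 0 0 0 0'; python3 -m handwheel '0 0 0 0 0 2 0;0 0 0 0 0 0 0'
```

```text
clock: 4.75
eef_pos: [617.8, -3.5, 87.1]
tcp_rot: [-3.142, -0.003, -3.141]
contact_force: [-0.6, 0.2, -3.6]
opening: 0.438
grasp_force: 39.5
clock: 5.0
eef_pos: [619.2, -3.5, 85.1]
tcp_rot: [3.142, -0.0, -3.141]
contact_force: [-1.0, 0.0, -3.7]
opening: 0.446
grasp_force: 39.5
clock: 5.17
eef_pos: [619.2, -3.4, 83.3]
tcp_rot: [3.142, 0.0, -3.141]
contact_force: [-0.1, -0.5, -3.2]
opening: 0.441
grasp_force: 39.5
```

```bash
for k in 1 ; do python3 -m handwheel '0 0 0 0 0 1 0;0 0 0 0 0 0 0'|sed -n '2p;4p'; python3 -m handwheel '0 0 0 0 0 1 0;0 0 0 0 0 0 0'|sed -n '2p;4p'; python3 -m handwheel '0 0 0 0 0 1 0;0 0 0 0 0 0 0'|sed -n '2p;4p';done
```

```text
eef_pos: [619.6, -3.4, 83.2]
contact_force: [-1.8, 0.8, 4.2]
eef_pos: [619.9, -3.4, 83.2]
contact_force: [-4.8, 0.1, 11.9]
eef_pos: [620.2, -3.4, 83.1]
contact_force: [-6.4, -0.3, 21.7]
```

```bash
python3 -m handwheel '0 0 0 0 0 -1.5 0;0 0 0 0 0 0 0.6;0 0 0 0 0 0 0.9;0 0 0 0 0 0 0.9;0 0 0 0 0 0 0.9'; python3 -m handwheel '0 0 0 0 0 -20 0.9;0 0 0 0 0 -40 0.9;0 0 0 0 0 -40 0.9;0 0 0 40 0 0 0.9;0 0 0 30 0 0 0.9'; python3 -m handwheel '0 0 0 0 0 0 0.9;0 0 0 0 0 0 0.9'; python3 - <<'E'
from s import *
todo([432.5,-140.5,200])
P,im=look('w3'); cv2.imwrite('pics/t3.png',cams.grab_frame('top')[...,::-1])
E
```

```text
clock: 6.08
eef_pos: [619.3, -3.5, 81.6]
tcp_rot: [3.142, 0.0, -3.141]
contact_force: [0.1, 0.2, 0.7]
opening: 0.897
grasp_force: 0.0
clock: 6.5
eef_pos: [550.3, -3.5, 184.2]
tcp_rot: [-3.142, 0.005, -3.141]
contact_force: [-1.1, 0.2, -1.2]
opening: 0.9
grasp_force: 0.0
clock: 6.67
eef_pos: [547.9, -3.5, 181.9]
tcp_rot: [-3.142, -0.0, -3.141]
contact_force: [0.7, 0.7, -0.6]
opening: 0.902
grasp_force: 0.0
t 6.7 p [547.9  -3.5 181.9] rpy [-3.142 -0.    -3.141] tool d [ 115.4 -137.   -18. ] q [-0.01  0.32  1.87 -0.    0.96 -1.58] tip 22.0
```

View pics/w3.png

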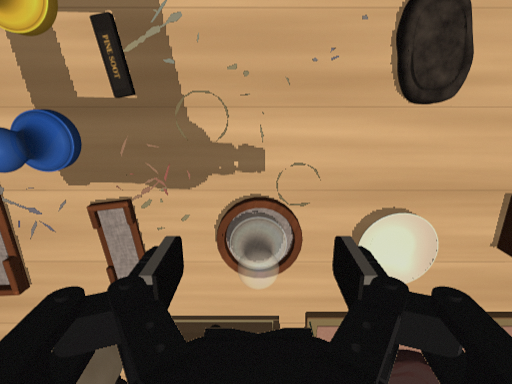

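```bash
python3 -m handwheel '0 0 0 29 -34 0 0.5;0 0 0 29 -34 0 0.5;0 0 0 29 -34 0 0.5;0 0 0 28 -35 0 0.5;0 0 -0.1 0 0 10 0.5'>/dev/null; python3 -m handwheel '0 0 -0.078 0 0 10 0.5;0 0 0 0 0 20 0.5;0 0 0 0 0 0 0.5;0 0 0 0 0 0 0.5'; python3 - <<'E'
from s import *
P,im=look('w4');H,S,V=chans(im)
meas("ink",P,(V<55),(180,90,330,280),5)
todo([432.5,-140.5,24])
E
```

```text
clock: 7.52
eef_pos: [442.2, -131.2, 141.1]
tcp_rot: [3.141, -0.002, -2.964]
contact_force: [-0.6, 0.9, 0.2]
opening: 0.5
grasp_force: 0.0
ink px (240, 135, 21, 78) rect [ 433.2 -140.6] size [72. 18.] yaw 0.180 circ [ 433.2 -140.3] r 36.7
t 7.6 p [ 442.7 -131.2  141.8] rpy [ 3.141e+00 -1.000e-03 -2.964e+00] tool d [ 11.6  -7.3 117.8] q [-0.29  0.25  2.07 -0.    0.82 -2.04] tip 22.0
```

```bash
python3 -m handwheel '0 0 0 11 -7.5 30 0.5;0 0 0 0 0 30 0.5;0 0 0 0 0 25 0.5;0 0 0 0 0 10 0.5;0 0 0 0 0 0 0.5' 25; python3 -c "
from s import *
todo([433,-140.5,24])"
```

```text
clock: 7.98
eef_pos: [432.1, -140.1, 45.6]
tcp_rot: [3.14, -0.003, -2.963]
contact_force: [-1.2, -0.4, -0.1]
opening: 0.499
grasp_force: 0.0
t 8.0 p [ 432.1 -140.1   45.6] rpy [ 3.140e+00 -3.000e-03 -2.963e+00] tool d [-0.9 -0.6 21.6] q [-0.32  0.42  2.14 -0.    0.58 -2.07] tip 22.0
```

```bash
python3 -m handwheel '0 0 0 -1 -0.5 10 0.5;0 0 0 0 0 7 0.5;0 0 0 0 0 4 0.5;0 0 0 0 0 0 0.5'; python3 -m handwheel '0 0 0 0 0 0 0.3;0 0 0 0 0 0 0.1;0 0 0 0 0 0 0.1;0 0 0 0 0 0 0;0 0 0 0 0 0 0'; python3 -m handwheel '0 0 0 0 0 0 0;0 0 0 0 0 0 0;0 0 0 0 0 0 0'
```

```text
clock: 8.32
eef_pos: [433.8, -140.8, 25.7]
tcp_rot: [-3.142, 0.0, -2.963]
contact_force: [-0.1, -1.5, -0.3]
opening: 0.502
grasp_force: 0.0
clock: 8.73
eef_pos: [433.9, -140.9, 26.3]
tcp_rot: [-3.141, 0.001, -2.963]
contact_force: [-1.2, -0.4, 6.6]
opening: 0.211
grasp_force: 25.4
clock: 8.98
eef_pos: [434.0, -140.9, 26.3]
tcp_rot: [-3.141, 0.001, -2.963]
contact_force: [-0.6, -0.1, 7.6]
opening: 0.206
grasp_force: 25.4
```

```bash
python3 -m handwheel '0 0 0 0 0 -10 0;0 0 0 0 0 -25 0;0 0 0 0 0 -40 0;0 0 0 0 0 -40 0;0 0 0 -20 -5 -5 0'>/dev/null; python3 -m handwheel '0 0 0 -37 -10 0 0;0 0 0 -37 -10 0 0;0 0 0 -37 -10 0 0;0 0 0 -37 -10 0 0;0 0 0.053 -18 -6 0 0'>/dev/null;python3 -m handwheel '0 0 0 0 0 0 0;0 0 0 0 0 0 0'; python3 - <<'E'
from s import *
P,im=look('w5');H,S,V=chans(im)
todo([625.5,-157.7,80])
E
```

```text
clock: 9.98
eef_pos: [625.9, -157.9, 145.9]
tcp_rot: [3.141, -0.0, -3.016]
contact_force: [-0.1, 0.7, -0.7]
opening: 0.21
grasp_force: 24.7
t 10.0 p [ 624.9 -157.8  145.7] rpy [ 3.141e+00 -1.000e-03 -3.016e+00] tool d [-0.7 -0.  65.7] q [-0.25  0.5   1.68 -0.    0.97 -1.95] tip 22.0
```

View pics/w5.png

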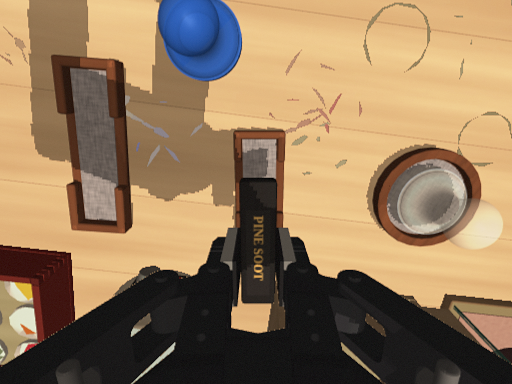

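```bash
python3 - <<'E'
from s import *
P=np.load('w5.npy',allow_pickle=True).item();im=cv2.imread('pics/w5.png');H,S,V=chans(im);s,p,Q=st()
T=lambda u,z:Q.inv().apply(ray(P,u,z)-p).round(1)[0]
for row in (145,155,165):
    d=np.argwhere((S[row,225:295]>140)&(V[row,225:295]<130)).ravel()+225; f=np.argwhere((S[row,225:295]<70)).ravel()+225
    print(row,"outer",d.min(),d.max()+1,"felt",f.min(),f.max()+1,"tool mid outer z15",T([(d.min()+d.max()+1)/2,row],15),"felt mid",T([(f.min()+f.max()+1)/2,row],12))
col=V[120:140,258]; print(col.tolist()); 
for rw in (129.5,138): print(rw,T([259,rw],15),T([259,rw],0))
for row in (195,210):
    f=np.argwhere(V[row,230:290]<50).ravel()+230; print("stick",f.min(),f.max()+1,T([(f.min()+f.max()+1)/2,row],130))
print("S col",S[125:150,258].tolist(), "stick near end V",V[172:186,258].tolist())
E
```

```text
145 outer 234 285 felt 243 276 tool mid outer z15 [ 36.9   0.5 130.8] felt mid [ 36.5   0.5 133.8]
155 outer 234 285 felt 243 276 tool mid outer z15 [ 28.2   0.5 130.8] felt mid [ 27.7   0.5 133.8]
165 outer 235 284 felt 243 276 tool mid outer z15 [ 19.4   0.5 130.8] felt mid [ 18.7   0.5 133.8]
[238, 238, 238, 239, 238, 239, 240, 214, 145, 136, 91, 82, 121, 137, 140, 139, 139, 126, 100, 134]
129.5 [5.000e+01 1.000e-01 1.308e+02] [4.860e+01 1.000e-01 1.458e+02]
138 [4.290e+01 1.000e-01 1.308e+02] [4.110e+01 1.000e-01 1.458e+02]
stick 240 277 [29.  -0.5 15.8]
stick 240 277 [21.2 -0.5 15.8]
S col [103, 104, 114, 113, 113, 123, 171, 166, 168, 166, 167, 167, 170, 153, 51, 43, 44, 43, 43, 45, 42, 43, 43, 47, 45] stick near end V [98, 93, 90, 91, 98, 71, 7, 20, 19, 21, 35, 44, 44, 43]
```

```bash
python3 -m handwheel '0 0 0 -1.5 1 25 0;0 0 0 0 0 30 0;0 0 0 0 0 25 0;0 0 0 0 0 16 0;0 0 0 0 0 8 0'>/dev/null; python3 -m handwheel '0 0 0 0 0 0 0;0 0 0 0 0 0 0'; python3 -c "
from s import *
todo([627,-157,35])"
```

```text
clock: 10.62
eef_pos: [626.7, -156.9, 42.4]
tcp_rot: [3.141, -0.0, -3.016]
contact_force: [-0.1, -0.3, -0.5]
opening: 0.209
grasp_force: 24.7
t 10.6 p [ 626.7 -156.9   42.4] rpy [ 3.141 -0.    -3.016] tool d [-0.3 -0.1  7.4] q [-0.25  0.63  1.72 -0.    0.79 -1.94] tip 22.0
```

```bash
for k in 1 ; do python3 -m handwheel '0 0 0 0 0 3 0;0 0 0 0 0 2 0;0 0 0 0 0 0 0'|sed -n '2p;4p'; python3 -m handwheel '0 0 0 0 0 1 0;0 0 0 0 0 0 0'|sed -n '2p;4p'; python3 -m handwheel '0 0 0 0 0 1 0;0 0 0 0 0 0 0'|sed -n '2p;4p'; python3 -m handwheel '0 0 0 0 0 1 0;0 0 0 0 0 0 0'|sed -n '2p;4p';done
```

```text
eef_pos: [627.4, -156.9, 37.5]
contact_force: [0.2, -0.7, -0.3]
eef_pos: [627.3, -156.9, 36.1]
contact_force: [-0.7, 0.0, -0.1]
eef_pos: [627.3, -156.9, 35.4]
contact_force: [-0.7, 0.3, 5.1]
eef_pos: [627.4, -156.9, 35.3]
contact_force: [-5.4, 0.7, 14.6]
```

```bash
python3 -m handwheel '0 0 0 0 0 -1.5 0;0 0 0 0 0 0 0.3;0 0 0 0 0 0 0.45;0 0 0 0 0 0 0.45;0 0 0 0 0 0 0.45'; python3 -m handwheel '0 0 0 0 0 -20 0.45;0 0 0 0 0 -40 0.45;0 0 0 0 0 -40 0.45;0 0 0 20 0 -40 0.6;0 0 0.125 40 0 -20 0.6'>/dev/null; python3 -m handwheel '0 0 0 0 0 0 0.6;0 0 0 0 0 0 0.6'; python3 - <<'E'
from s import *
P,im=look('w6')
todo([442,-298,200])
E
```

```text
clock: 11.78
eef_pos: [627.0, -156.8, 35.0]
tcp_rot: [3.141, -0.0, -3.016]
contact_force: [0.3, -0.1, -0.2]
opening: 0.449
grasp_force: 0.0
clock: 12.37
eef_pos: [571.0, -164.1, 192.7]
tcp_rot: [-3.141, 0.002, 3.141]
contact_force: [0.7, 0.7, -0.1]
opening: 0.597
grasp_force: 0.0
t 12.4 p [ 571.6 -164.   191.6] rpy [-3.141e+00  1.000e-03 -3.141e+00] tool d [ 129.6 -134.    -8.5] q [-0.28  0.37  1.76  0.    1.01 -1.85] tip 22.0
```

View pics/w6.png

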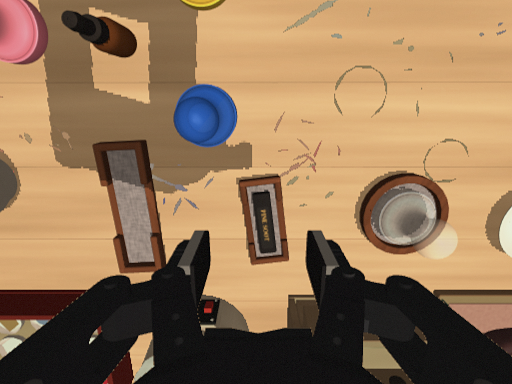

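```bash
python3 -m handwheel '0 0 0 26 -27 0 0.6;0 0 0 26 -27 0 0.6;0 0 0 26 -27 0 0.6;0 0 0 26 -27 0 0.6;0 0 0 26 -26 0 0.6'>/dev/null; python3 -m handwheel '0 0 0 0 0 0 0.6;0 0 0 0 0 0 0.6' ; python3 - <<'E'
from s import *
P=np.load('w6.npy',allow_pickle=True).item();im=cv2.imread('pics/w6.png');H,S,V=chans(im)
meas("prest",P,(S<75)&(V>60),(95,140,165,272),15.5)
meas("ink",P,(V<50),(240,180,285,262),14)
P,im=look('w7');cv2.imwrite('pics/w7c.png',cv2.resize(im[60:300,120:440],None,fx=2,fy=2))
todo([442,-298,200])
E
```

```text
clock: 13.0
eef_pos: [440.9, -299.0, 190.0]
tcp_rot: [3.141, -0.001, 3.14]
contact_force: [0.7, 0.4, 0.6]
opening: 0.599
grasp_force: 0.0
prest px (107, 150, 47, 113) rect [ 609.7 -301.3] size [130.  32.] yaw 0.051 circ [ 609.9 -302.9] r 66.0
ink px (253, 192, 23, 61) rect [ 626.5 -158. ] size [73. 18.] yaw 0.124 circ [ 626.7 -158.3] r 36.8
t 13.1 p [ 441.8 -298.2  190.2] rpy [ 3.141e+00 -1.000e-03  3.141e+00] tool d [-0.2  0.2 -9.8] q [-0.6   0.28  1.89  0.    0.97 -2.17] tip 22.0
```

View pics/w7c.png

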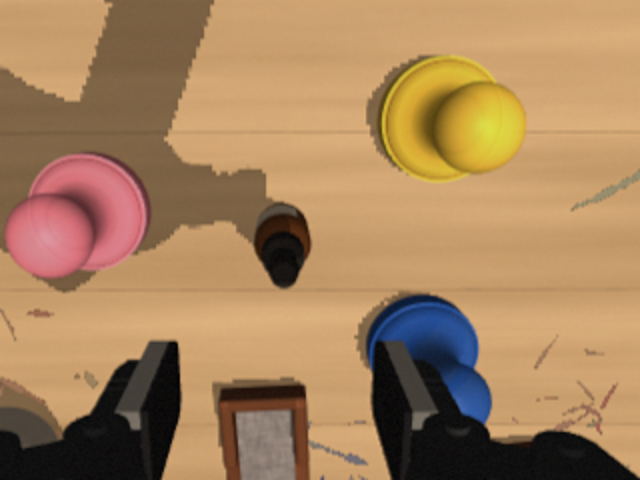

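```bash
python3 - <<'E'
from s import *
P=np.load('w7.npy',allow_pickle=True).item();im=cv2.imread('pics/w7.png');H,S,V=chans(im)
print("near foot col261 rows",V[155:172,261].tolist(),S[155:172,261].tolist())
print("foot near",ray(P,[261.5,161.5],0)[0].round(1), "body sides z40",ray(P,[[247.5,178],[275.5,178]],40).round(1).tolist(),"pink edge",ray(P,[194,168],8)[0].round(1),"blue L edge",ray(P,[304,235],8)[0].round(1))
todo([442,-298,46])
E
```

```text
near foot col261 rows [214, 211, 208, 209, 207, 174, 91, 67, 93, 92, 89, 73, 44, 38, 43, 48, 50] [113, 114, 114, 113, 115, 116, 123, 80, 66, 69, 63, 80, 168, 242, 202, 186, 194]
foot near [ 428.9 -295.5    0. ] body sides z40 [[437.0, -309.4, 40.0], [437.0, -282.6, 40.0]] pink edge [ 434.2 -367.1    8. ] blue L edge [ 512.3 -247.1    8. ]
t 13.1 p [ 441.8 -298.2  190.2] rpy [ 3.141e+00 -1.000e-03  3.141e+00] tool d [ -0.4   0.  144.2] q [-0.6   0.28  1.89  0.    0.97 -2.17] tip 22.0
```

```bash
python3 -m handwheel '0 0 0 -1 2.2 30 0.6;0 0 0 0 0 30 0.6;0 0 0 0 0 30 0.6;0 0 0 0 0 28 0.6;0 0 0 0 0 18 0.6' 25 >/dev/null; python3 -m handwheel '0 0 0 0 0 5 0.6;0 0 0 0 0 0 0.6';python3 -c "
from s import *
todo([442.5,-296,46])"
```

```text
clock: 13.63
eef_pos: [442.7, -294.2, 48.4]
tcp_rot: [3.14, -0.003, -3.14]
contact_force: [-0.0, 0.4, -0.6]
opening: 0.601
grasp_force: 0.0
t 13.6 p [ 442.7 -294.2   48.4] rpy [ 3.14e+00 -3.00e-03 -3.14e+00] tool d [ 0.2 -1.8  2.4] q [-0.59  0.5   1.97  0.    0.67 -2.16] tip 22.0
```

```bash
python3 -m handwheel '0 0 0 0 -1.5 2 0.6;0 0 0 0 0 0 0.5;0 0 0 0 0 0 0.4;0 0 0 0 0 0 0.3;0 0 0 0 0 0 0.2'; python3 -m handwheel '0 0 0 0 0 0 0.1;0 0 0 0 0 0 0.0;0 0 0 0 0 0 0;0 0 0 0 0 0 0'
```

```text
clock: 14.05
eef_pos: [443.5, -297.6, 49.3]
tcp_rot: [-3.141, 0.002, -3.142]
contact_force: [0.2, 0.8, 5.1]
opening: 0.313
grasp_force: 24.4
clock: 14.38
eef_pos: [443.4, -297.6, 49.3]
tcp_rot: [-3.141, 0.002, 3.142]
contact_force: [0.3, 1.4, 6.7]
opening: 0.313
grasp_force: 24.5
```

```bash
python3 -m handwheel '0 0 0 0 0 -10 0;0 0 0 0 0 -25 0;0 0 0 0 0 -35 0;0 0 0 0 0 -35 0;0 0 0 -5 20 -20 0'; python3 -m handwheel '0 0 0 -10 38 0 0;0 0 0 -10 38 0 0;0 0 0 -10 38 0 0;0 0 0 -10 38 0 0;0 0 0 -10 38 0 0'>/dev/null; python3 -m handwheel '0 0 0 -10 38 0 0;0 0 0 -10 38 0 0;0 0 0 -10 38 0 0;0 0 0 -10 38 0 0;0 0 0 -10 38 0 0'>/dev/null; python3 -m handwheel '0 0 0 -10 38 0 0;0 0 0 -10 38 0 0;0 0 0 -10 38 0 0;0 0 0 -10 38 0 0;0 0 0 -10 38 0 0'>/dev/null; python3 -m handwheel '0 0 0 0 8 0 0;0 0 0 0 0 0 0;0 0 0 0 0 0 0'; python3 - <<'E'
from s import *
P,im=look('w8');todo([601,301,90])
E
```

```text
clock: 14.8
eef_pos: [448.6, -279.8, 177.5]
tcp_rot: [-3.138, 0.004, 3.14]
contact_force: [1.0, -1.2, -0.0]
opening: 0.313
grasp_force: 24.8
clock: 16.3
eef_pos: [596.9, 300.7, 173.3]
tcp_rot: [-3.141, -0.001, -3.14]
contact_force: [0.1, -0.1, -0.6]
opening: 0.314
grasp_force: 24.8
t 16.4 p [596.9 299.8 173.3] rpy [-3.141e+00 -1.000e-03 -3.141e+00] tool d [-4.1  1.3 83.3] q [ 0.46  0.5   1.6  -0.    1.04 -1.11] tip 22.0
```

View pics/w8.png

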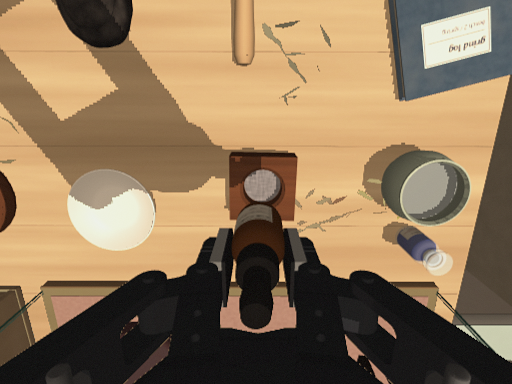

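```bash
python3 - <<'E'
from s import *
P=np.load('w8.npy',allow_pickle=True).item();im=cv2.imread('pics/w8.png');H,S,V=chans(im)
meas("felt",P,(S<70),(236,160,290,204),16)
meas("outer",P,(S>135)&(V<140),(215,140,310,204),13)
r0=165; d=np.argwhere((S[r0,215:310]>135)&(V[r0,215:310]<140)).ravel()+215; print(d.min(),d.max()+1)
e=lambda z:ray(P,[[d.min(),r0],[d.max()+1,r0]],z)[:,1].round(1); print("y edges z26",e(26),e(26).mean(),"z13",e(13).mean())
print("V col 250",V[146:165,250].tolist(),S[146:165,250].tolist())
for rw in (151.5,155): print(rw,ray(P,[262,rw],26)[0].round(1)+[32,0,0],ray(P,[262,rw],0)[0].round(1)+[32,0,0])
b=[np.argwhere((V[q,225:300]<105)).ravel()+225 for q in (208,214)]
print([ (x.min(),x.max()) for x in b]); print(V[206:216:3,232:290:2].tolist())
E
```

```text
felt px (244, 170, 36, 32) rect [602.8 303.7] size [33. 34.] yaw -0.774 circ [601.9 303.7] r 17.7
outer px (229, 152, 68, 52) rect [596.5 304.1] size [66. 53.] yaw 1.551 circ [598.1 303.6] r 41.0
229 297
y edges z26 [272.8 336.5] 304.65 z13 304.85
V col 250 [210, 185, 124, 130, 133, 117, 67, 36, 37, 37, 53, 68, 69, 66, 63, 64, 64, 63, 65] [120, 120, 119, 116, 117, 120, 137, 156, 172, 172, 173, 173, 170, 170, 174, 171, 163, 174, 169]
151.5 [599.2 303.7  26. ] [603.5 304.    0. ]
155 [602.4 303.7  26. ] [607.1 304.    0. ]
[(np.int64(243), np.int64(275)), (np.int64(238), np.int64(279))]
[[123, 123, 123, 123, 124, 125, 113, 39, 51, 87, 105, 108, 110, 109, 107, 109, 107, 97, 75, 41, 41, 94, 112, 127, 126, 126, 127, 125, 126], [119, 120, 119, 121, 124, 69, 83, 109, 107, 92, 98, 102, 103, 104, 103, 102, 102, 100, 99, 99, 45, 37, 103, 126, 125, 126, 127, 126, 127], [118, 118, 119, 119, 66, 104, 107, 104, 101, 96, 90, 96, 98, 96, 99, 95, 97, 102, 101, 95, 49, 37, 38, 103, 127, 128, 126, 127, 128], [114, 115, 116, 81, 106, 100, 94, 95, 105, 103, 96, 101, 90, 76, 85, 93, 102, 103, 103, 93, 53, 41, 42, 37, 101, 122, 119, 120, 121]]
```

```bash
python3 - <<'E'
from s import *
P=np.load('w8.npy',allow_pickle=True).item();im=cv2.imread('pics/w8.png');H,S,V=chans(im)
for q in (220,230,236):
    print(q,V[q,228:290].tolist())
for c in (250,258,266): print(c,V[196:214,c].tolist(),S[196:214,c].tolist())
cv2.imwrite('pics/w8c.png',cv2.resize(im[140:250,200:320],None,fx=5,fy=5,interpolation=cv2.INTER_NEAREST))
E
```

```text
220 [227, 225, 208, 205, 206, 206, 206, 211, 149, 103, 98, 95, 101, 94, 73, 76, 92, 98, 99, 86, 80, 73, 65, 55, 43, 42, 42, 43, 44, 41, 45, 42, 44, 44, 41, 40, 44, 49, 69, 79, 76, 87, 87, 96, 66, 43, 41, 44, 40, 41, 41, 38, 35, 82, 160, 168, 157, 145, 146, 143, 144, 143]
230 [48, 18, 14, 10, 55, 243, 149, 75, 44, 41, 46, 45, 44, 47, 47, 49, 49, 49, 52, 52, 53, 56, 55, 54, 56, 54, 55, 54, 56, 54, 55, 56, 56, 54, 56, 55, 52, 55, 54, 53, 52, 51, 51, 49, 48, 50, 47, 46, 47, 44, 44, 45, 44, 41, 39, 71, 33, 10, 15, 36, 74, 79]
236 [17, 19, 15, 16, 25, 47, 47, 44, 46, 49, 52, 55, 53, 55, 58, 57, 58, 58, 59, 57, 61, 59, 60, 60, 61, 63, 63, 63, 62, 63, 62, 60, 62, 60, 60, 62, 61, 61, 62, 61, 62, 62, 58, 58, 56, 57, 57, 54, 52, 53, 51, 48, 49, 46, 45, 30, 14, 14, 16, 12, 10, 75]
250 [166, 131, 68, 44, 44, 47, 54, 53, 36, 52, 87, 108, 102, 92, 100, 104, 96, 99] [43, 55, 135, 185, 203, 157, 198, 197, 198, 127, 76, 66, 65, 67, 69, 71, 69, 67]
258 [154, 161, 166, 174, 149, 78, 34, 34, 74, 107, 109, 110, 107, 104, 100, 92, 96, 110] [45, 46, 43, 45, 46, 52, 255, 255, 83, 64, 68, 70, 69, 71, 74, 69, 66, 65]
266 [163, 164, 144, 107, 99, 75, 45, 38, 35, 66, 97, 108, 102, 100, 104, 105, 102, 100] [44, 42, 42, 43, 46, 71, 181, 195, 219, 93, 71, 64, 65, 66, 71, 70, 68, 66]
```

View pics/w8c.png

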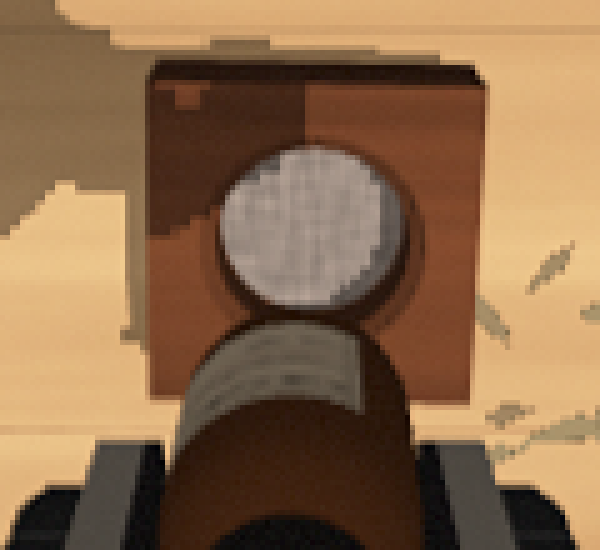

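```bash
python3 - <<'E'
from s import *
P=np.load('w8.npy',allow_pickle=True).item()
for z in (120,124,128): print(z,"centre x",ray(P,[259,203.5],z)[0].round(1)+[14,0,0])
print("y",ray(P,[258.9,218],130)[0].round(1),"width",ray(P,[[236,218],[281.6,218]],135).round(1)[:,1])
todo([603.3,304.2,100])
E
```

```text
120 centre x [598.6 300.7 120. ]
124 centre x [597.2 300.7 124. ]
128 centre x [595.8 300.6 128. ]
y [590.3 300.6 130. ] width [287.2 313.9]
t 16.4 p [596.9 299.8 173.3] rpy [-3.141e+00 -1.000e-03 -3.141e+00] tool d [-6.4  4.5 73.2] q [ 0.46  0.5   1.6  -0.    1.04 -1.11] tip 22.0
```

```bash
python3 -m handwheel '0 0 0 -6 3.5 20 0;0 0 0 0 0 25 0;0 0 0 0 0 20 0;0 0 0 0 0 13 0;0 0 0 0 0 4 0'; python3 -m handwheel '0 0 0 0 0 0 0;0 0 0 0 0 0 0'; python3 - <<'E'
from s import *
P,im=look('w9');todo([603.3,304.2,58]);cv2.imwrite('pics/w9c.png',cv2.resize(im[120:270,170:350],None,fx=4,fy=4,interpolation=cv2.INTER_NEAREST))
E
```

```text
clock: 16.77
eef_pos: [602.2, 302.2, 89.1]
tcp_rot: [-3.14, -0.003, 3.14]
contact_force: [-0.4, 0.1, -0.3]
opening: 0.315
grasp_force: 24.9
clock: 16.93
eef_pos: [604.1, 304.0, 92.1]
tcp_rot: [3.141, 0.001, 3.141]
contact_force: [-1.1, 0.2, 0.1]
opening: 0.316
grasp_force: 24.9
t 17.0 p [604.3 304.3  92.5] rpy [3.141e+00 2.000e-03 3.141e+00] tool d [ 1.1 -0.1 34.5] q [ 0.46  0.6   1.63 -0.    0.91 -1.11] tip 22.0
```

View pics/w9c.png

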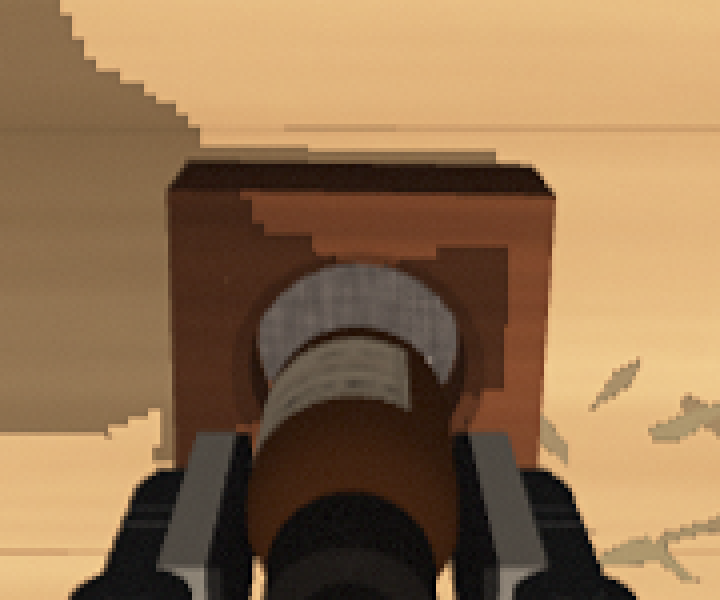

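```bash
python3 - <<'E'
from s import *
P=np.load('w9.npy',allow_pickle=True).item(); f=lambda u,v,z:ray(P,[170+u/4,120+v/4],z)[0].round(1)
print("block x from top near edge",f(360,192,26)+[32,0,0],"base edge",f(360,160,0)+[32,0,0])
print("block y", [(f(a,v,26)[1]+f(b,v,26)[1])/2 for a,b,v in((168,553,200),(172,544,350))])
print("bottle foot",f(356,332,43)+[14,0,0],"sides",f(263,400,60),f(452,400,60))
E
```

```text
block x from top near edge [603.8 304.8  26. ] base edge [603.6 305.    0. ]
block y [np.float64(304.85), np.float64(304.45000000000005)]
bottle foot [604.  304.1  43. ] sides [594.1 290.9  60. ] [594.1 317.5  60. ]
```

```bash
python3 -m handwheel '0 0 0 0 0.4 10 0;0 0 0 0 0 10 0;0 0 0 0 0 6 0;0 0 0 0 0 4 0;0 0 0 0 0 0 0'|sed -n '2p;4p';  python3 -m handwheel '0 0 0 0 0 2 0;0 0 0 0 0 0 0;0 0 0 0 0 0 0'|sed -n '2p;4p';python3 -m handwheel '0 0 0 0 0 1 0;0 0 0 0 0 0 0'|sed -n '2p;4p';python3 -m handwheel '0 0 0 0 0 1 0;0 0 0 0 0 0 0'|sed -n '2p;4p'
```

```text
eef_pos: [602.7, 304.5, 59.7]
contact_force: [-1.1, 0.1, -0.4]
eef_pos: [603.7, 304.9, 59.3]
contact_force: [0.6, -0.3, -0.4]
eef_pos: [603.7, 304.9, 58.3]
contact_force: [0.1, -0.3, -0.1]
eef_pos: [603.8, 304.9, 57.5]
contact_force: [-0.8, -0.3, 0.8]
```

```bash
python3 -m handwheel '0 0 0 0 0 1 0;0 0 0 0 0 0 0'|sed -n '2p;4p';python3 -m handwheel '0 0 0 0 0 0.6 0;0 0 0 0 0 0 0'|sed -n '2p;4p'
```

```text
eef_pos: [604.0, 305.0, 57.3]
contact_force: [-1.7, -1.0, 8.7]
eef_pos: [604.2, 305.2, 57.1]
contact_force: [-2.4, -0.3, 11.3]
```

```bash
python3 -m handwheel '0 0 0 0 0 -1 0;0 0 0 0 0 0 0.4;0 0 0 0 0 0 0.6;0 0 0 0 0 0 0.6;0 0 0 0 0 0 0.6'; python3 -m handwheel '0 0 0 0 0 -20 0.6;0 0 0 0 0 -40 0.6;0 0 0 0 0 -40 0.6;0 0 0 20 0 -20 0.6;0 0 0 35 0 0 0.6'>/dev/null; python3 -m handwheel '0 0 0 40 -5 0 0.6;0 0 0 40 -5 0 0.6;0 0 0 30 -5 0 0.6;0 0 0 0 0 0 0.6;0 0 0 0 0 0 0.6'; python3 - <<'E'
from s import *
P,im=look('w10');todo([437,286,25])
E
```

```text
clock: 18.73
eef_pos: [603.4, 304.7, 56.3]
tcp_rot: [-3.141, -0.0, -3.141]
contact_force: [-0.2, 0.5, -0.7]
opening: 0.601
grasp_force: 0.0
clock: 19.57
eef_pos: [437.2, 289.6, 176.8]
tcp_rot: [-3.142, -0.0, -3.14]
contact_force: [1.3, 0.6, -0.5]
opening: 0.601
grasp_force: 0.0
t 19.6 p [438.8 290.1 177. ] rpy [ 3.141e+00  1.000e-03 -3.141e+00] tool d [  1.9  -4.2 152. ] q [ 0.58  0.29  1.92 -0.    0.93 -0.99] tip 22.0
```

View pics/w10.png

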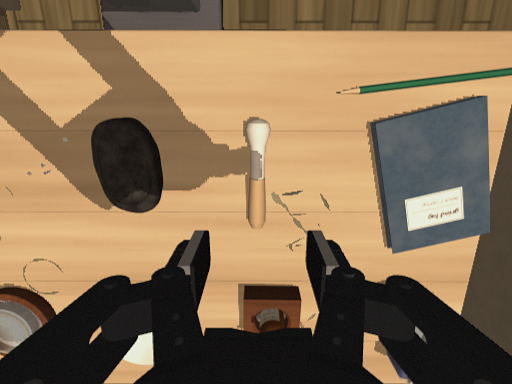

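```bash
python3 - <<'E'
from s import *
P=np.load('w10.npy',allow_pickle=True).item();im=cv2.imread('pics/w10.png');H,S,V=chans(im)
print("bg",H[210,230],S[210,230],V[210,230],"grip",H[205,257],S[205,257],V[205,257])
m=(S<80)|((S>128)&(V>95)&(H<16))
meas("head",P,(S<80),(235,105,290,185),12)
meas("all",P,m,(235,105,283,235),12)
for row in (125,160,185,200,215): 
    d=np.argwhere(m[row,235:283]).ravel()+235; print(row,d.min(),d.max()+1,ray(P,[(d.min()+d.max()+1)/2,row],12)[0].round(1))
E
```

```text
bg 17 113 223 grip 16 119 225
head px (246, 119, 24, 61) rect [408.9 288.5] size [59. 22.] yaw 0.001 circ [408.9 288.1] r 29.7
all px (246, 119, 24, 61) rect [408.9 288.5] size [59. 22.] yaw 0.001 circ [408.9 288.1] r 29.7
125 247 269 [384.9 289.   12. ]
160 251 264 [418.9 288.5  12. ]Traceback (most recent call last):
  File "<stdin>", line 8, in <module>
    return umr_minimum(a, axis, None, out, keepdims, initial, where)
ValueError: zero-size array to reduction operation minimum which has no identity
```

```bash
python3 - <<'E'
from s import *
P=np.load('w10.npy',allow_pickle=True).item();im=cv2.imread('pics/w10.png')
for row in (190,205,220): print(row,im[row,243:274].tolist()[::2])
print("col",im[220:236,257].tolist())
print("ends",ray(P,[258,119],12)[0].round(1),ray(P,[257,228],12)[0].round(1),ray(P,[257,228],9)[0].round(1))
E
```

```text
190 [[124, 178, 222], [109, 156, 196], [74, 105, 134], [56, 81, 103], [82, 121, 158], [102, 150, 196], [115, 168, 219], [122, 179, 225], [118, 173, 223], [109, 161, 211], [94, 139, 183], [105, 151, 192], [125, 180, 224], [127, 182, 224], [126, 180, 224], [125, 180, 224]]
205 [[126, 180, 224], [131, 186, 231], [75, 106, 134], [65, 94, 123], [91, 133, 175], [105, 155, 202], [116, 170, 220], [120, 175, 225], [116, 172, 222], [110, 161, 211], [96, 143, 187], [83, 122, 157], [129, 184, 226], [127, 182, 225], [128, 183, 226], [128, 182, 225]]
220 [[118, 169, 216], [118, 170, 217], [121, 174, 222], [66, 96, 126], [91, 135, 175], [106, 155, 201], [114, 167, 218], [119, 173, 222], [114, 168, 219], [106, 157, 205], [92, 137, 178], [101, 146, 186], [118, 170, 216], [116, 169, 215], [119, 171, 218], [118, 171, 217]]
col [[119, 173, 222], [115, 171, 220], [115, 170, 220], [116, 170, 220], [115, 168, 219], [112, 166, 216], [112, 164, 215], [109, 162, 212], [113, 164, 212], [118, 172, 218], [123, 176, 221], [123, 177, 222], [124, 179, 223], [125, 180, 224], [127, 182, 225], [128, 183, 226]]
ends [379.3 289.   12. ] [492.4 288.1  12. ] [493.7 288.1   9. ]
```

```bash
python3 -m handwheel '0 0 0 2.5 -1.5 35 0.5;0 0 0 0 0 35 0.5;0 0 0 0 0 35 0.5;0 0 0 0 0 25 0.5;0 0 0 0 0 10 0.5' 30 >/dev/null; python3 -m handwheel '0 0 0 0 0 0 0.5;0 0 0 0 0 0 0.5';python3 -c "
from s import *
todo([436,288.5,28])"
```

```text
clock: 20.2
eef_pos: [437.0, 288.5, 36.7]
tcp_rot: [-3.142, -0.0, 3.141]
contact_force: [0.5, 0.7, 0.7]
opening: 0.504
grasp_force: 0.0
t 20.2 p [437.  288.5  36.7] rpy [-3.142 -0.     3.141] tool d [ 1.  -0.   8.7] q [ 0.58  0.51  2.   -0.    0.64 -0.99] tip 22.0
```

```bash
python3 -m handwheel '0 0 0 1 0 5 0.5;0 0 0 0 0 3.5 0.5;0 0 0 0 0 0 0.35;0 0 0 0 0 0 0.25;0 0 0 0 0 0 0.1' >/dev/null; python3 -m handwheel '0 0 0 0 0 0 0;0 0 0 0 0 0 0;0 0 0 0 0 0 0;0 0 0 0 0 0 0'; python3 -m handwheel '0 0 0 0 0 0 0;0 0 0 0 0 0 0'
```

```text
clock: 20.95
eef_pos: [435.4, 288.5, 28.8]
tcp_rot: [3.141, 0.001, -3.141]
contact_force: [-0.3, -0.5, 7.0]
opening: 0.188
grasp_force: 30.1
clock: 21.12
eef_pos: [435.5, 288.6, 28.9]
tcp_rot: [3.141, 0.001, -3.141]
contact_force: [-1.9, -0.6, 6.9]
opening: 0.185
grasp_force: 30.1
```

```bash
python3 -m handwheel '0 0 0 0 0 -10 0;0 0 0 0 0 -25 0;0 0 0 0 0 -35 0;0 0 0 0 0 -35 0;0 0 0 -5 -15 -20 0'; python3 -m handwheel '0 0 0 -11 -38 0 0;0 0 0 -11 -38 0 0;0 0 0 -11 -38 0 0;0 0 0 -11 -38 0 0;0 0 0 -11 -38 0 0'>/dev/null; python3 -m handwheel '0 0 0 -11 -38 0 0;0 0 0 -11 -38 0 0;0 0 0 -11 -38 0 0;0 0 0 -11 -38 0 0;0 0 0 -11 -38 0 0'>/dev/null; python3 -m handwheel '0 0 0 -11 -38 0 0;0 0 0 -11 -38 0 0;0 0 0 -11 -38 0 0;0 0 0 -11 -38 0 0;0 0 0 -11 -38 0 0'>/dev/null; python3 -m handwheel '0 0 -0.058 -4 -7 0 0;0 0 0 0 0 0 0;0 0 0 0 0 0 0'; python3 - <<'E'
from s import *
P,im=look('w11');todo([609.5,-303,100])
E
```

```text
clock: 21.53
eef_pos: [440.8, 275.2, 157.1]
tcp_rot: [3.139, 0.003, -3.14]
contact_force: [1.0, 0.1, -0.6]
opening: 0.186
grasp_force: 29.4
clock: 23.03
eef_pos: [608.6, -303.8, 153.1]
tcp_rot: [3.141, -0.001, -3.086]
contact_force: [0.0, 0.2, -1.2]
opening: 0.183
grasp_force: 29.5
t 23.1 p [ 608.5 -302.9  153.1] rpy [ 3.141e+00 -1.000e-03 -3.085e+00] tool d [-1.1 -0.2 53.1] q [-0.46  0.54  1.59  0.    1.02 -2.09] tip 22.0
```

View pics/w11.png

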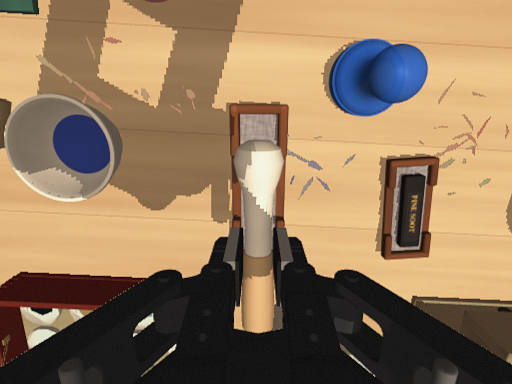

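```bash
python3 - <<'E'
from s import *
P=np.load('w11.npy',allow_pickle=True).item();im=cv2.imread('pics/w11.png');H,S,V=chans(im);s,p,Q=st()
T=lambda u,z:Q.inv().apply(ray(P,u,z)-p).round(1)[0]
for row in (112,122,132):
    d=np.argwhere((S[row,220:300]>135)&(V[row,220:300]<140)).ravel()+220; f=np.argwhere(S[row,238:282]<80).ravel()+238
    print(row,"outer",d.min(),d.max()+1,T([(d.min()+d.max()+1)/2,row],21),"felt",f.min() if len(f) else 0,f.max()+1 if len(f) else 0,T([(f.min()+f.max()+1)/2,row],16) if len(f) else 0)
print(V[98:116,259].tolist(),S[98:116,259].tolist())
print("outer near 103.5 base->",T([259,103.5],0),"top 105",T([259,105.5],21),"inner 112 z21",T([259,112.5],21))
for row,z in((160,138),(220,138)):
    d=np.argwhere((S[row,225:295]<100)&(V[row,225:295]>100)).ravel()+225; print("pestle",row,d.min(),d.max()+1,T([(d.min()+d.max()+1)/2,row],z))
print("head end",T([258,139.5],136))
E
```

```text
112 outer 230 288 [ 65.3  -0.6 132.2] felt 0 0 0
122 outer 230 288 [ 57.1  -0.6 132.1] felt 240 277 [ 56.8  -1.  137.1]
132 outer 230 288 [ 48.8  -0.6 132.1] felt 240 277 [ 48.3  -1.  137.1]
[229, 230, 229, 234, 204, 116, 95, 114, 131, 136, 133, 132, 132, 128, 121, 101, 137, 169] [111, 112, 112, 110, 114, 114, 142, 168, 169, 169, 167, 168, 164, 165, 169, 149, 54, 42]
outer near 103.5 base-> [ 72.   -0.5 153.2] top 105 [ 70.6  -0.6 132.2] inner 112 z21 [ 64.9  -0.6 132.2]
pestle 160 234 284 [47.5 -0.9 15.1]
pestle 220 241 274 [17.1 -1.7 15.1]
head end [56.8 -1.4 17.1]
```

```bash
python3 -m handwheel '0 0 0 -2.5 0.5 25 0;0 0 0 0 0 30 0;0 0 0 0 0 25 0;0 0 0 0 0 18 0;0 0 0 0 0 8 0'>/dev/null; python3 -m handwheel '0 0 0 0 0 0 0;0 0 0 0 0 0 0'; python3 -c "
from s import *
P,im=look('w12');todo([611,-302.4,39])"
```

```text
clock: 23.67
eef_pos: [611.8, -302.2, 47.7]
tcp_rot: [3.141, -0.0, -3.083]
contact_force: [0.5, -0.9, -0.9]
opening: 0.184
grasp_force: 29.5
t 23.7 p [ 612.4 -302.7   48.5] rpy [-3.141e+00  1.000e-03 -3.083e+00] tool d [1.3 0.4 9.5] q [-0.46  0.67  1.63  0.    0.85 -2.09] tip 22.0
```

View pics/w12.png

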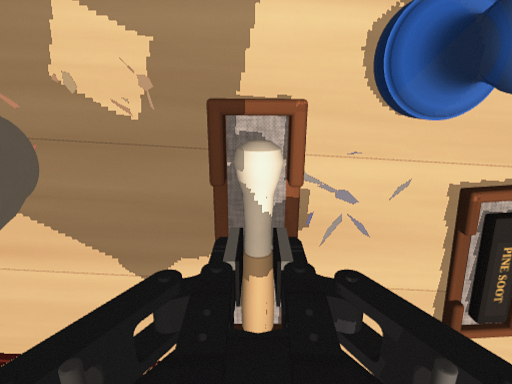

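```bash
python3 -m handwheel '0 0 0 0 0 4 0;0 0 0 0 0 3 0;0 0 0 0 0 0 0'|sed -n '2p;4p'; python3 -m handwheel '0 0 0 0 0 1 0;0 0 0 0 0 0 0'|sed -n '2p;4p';python3 -m handwheel '0 0 0 0 0 1 0;0 0 0 0 0 0 0'|sed -n '2p;4p';python3 -m handwheel '0 0 0 0 0 1 0;0 0 0 0 0 0 0'|sed -n '2p;4p'
```

```text
eef_pos: [611.7, -303.1, 40.3]
contact_force: [-0.6, 0.8, -1.1]
eef_pos: [611.6, -303.1, 39.2]
contact_force: [-1.6, 0.1, -1.4]
eef_pos: [611.7, -303.2, 38.9]
contact_force: [-2.8, 0.7, 5.9]
eef_pos: [611.7, -303.2, 38.8]
contact_force: [-5.9, 2.9, 14.7]
```

```bash
python3 -m handwheel '0 0 0 0 0 -1.5 0;0 0 0 0 0 0 0.25;0 0 0 0 0 0 0.4;0 0 0 0 0 0 0.4;0 0 0 0 0 0 0.4'; python3 -m handwheel '0 0 0 0 0 -15 0.4;0 0 0 0 0 -40 0.4;0 0 0 0 0 -40 0.4;0 0 0 30 0 -20 0.4;0 0 0 40 0 0 0.4'>/dev/null; python3 -m handwheel '0 0 0 0 0 0 0.4;0 0 0 0 0 0 0.4;0 0 0 0 0 0 0.4'; python3 - <<'E'
from s import *
P,im=look('w13');H,S,V=chans(im);todo([611,-303,39])
u=proj(P,[[611,-303,10],[555,-306,20],[667,-300,20],[626.5,-158,15]]).round(0);print(u.tolist())
# final check in the top view
P=cams.camera_params('top');a=cams.grab_frame('top')[...,::-1].copy();cv2.imwrite('pics/t9.png',a);H,S,V=chans(a);g=lambda X:proj(P,X)[0].round().astype(int)
def bx(X,w): x,y=g(X);return (x-w,y-w,x+w,y+w)
meas("pestle head",P,(S<75)&(V>150),bx([585,-305,22],30),22,2)
meas("ink",P,(V<45),bx([626,-158,14],26),14,2)
meas("muller base",P,(S<60)&(V>120),bx([617,-3,15],24),15,2)
meas("bottle dark",P,(V<60)&(S>0),bx([603,303,60],16),60,2)
E
```

```text
clock: 24.88
eef_pos: [611.6, -303.0, 38.3]
tcp_rot: [3.141, -0.0, -3.083]
contact_force: [0.2, 0.6, 0.6]
opening: 0.398
grasp_force: 0.0
clock: 25.55
eef_pos: [542.1, -307.5, 154.6]
tcp_rot: [-3.141, 0.001, -3.084]
contact_force: [-0.1, -0.0, 0.9]
opening: 0.395
grasp_force: 0.0
t 25.6 p [ 542.6 -307.4  154.2] rpy [-3.141e+00  1.000e-03 -3.084e+00] tool d [-68.4   0.5 115.3] q [-0.52  0.46  1.72  0.    0.96 -2.15] tip 22.0
[[259.0, 249.0], [259.0, 200.0], [259.0, 302.0], [400.0, 272.0]]
pestle head px (352, 139, 30, 39) rect [ 607.5 -349.2] size [ 32. 129.] yaw -0.519 circ [ 607.8 -348.6] r 66.1
ink px (290, 145, 12, 26) rect [ 621.  -161.8] size [72. 18.] yaw 0.116 circ [ 621.4 -165.2] r 36.3
muller base px (226, 151, 18, 16) rect [631.    2.3] size [26. 57.] yaw -1.095 circ [624.5  -1.1] r 28.6
bottle dark px (110, 166, 18, 16) rect [590.  292.9] size [47. 36.] yaw 1.413 circ [594.3 292.2] r 25.8
```

```bash
python3 - <<'E'
from s import *
P=np.load('w13.npy',allow_pickle=True).item();im=cv2.imread('pics/w13.png');H,S,V=chans(im)
meas("rest out",P,(S>135)&(V<140),(215,170,305,300),10.5)
meas("felt+pestle",P,(S<85)&(V>50),(232,188,288,290),15.5)
for row in (205,215,225,240,250):
    print(row,[f"{v}/{s}" for v,s in zip(V[row,234:286:3],S[row,234:286:3])])
E
```

```text
rest out px (232, 177, 54, 123) rect [ 603.4 -304.4] size [135.  51.] yaw 0.054 circ [ 603.4 -305.1] r 71.9
felt+pestle px (242, 188, 34, 102) rect [ 599.9 -304.7] size [110.  32.] yaw 0.049 circ [ 600.  -304.7] r 56.8
205 ['127/167', '134/164', '61/188', '136/43', '90/45', '125/65', '152/64', '171/63', '179/63', '181/62', '172/61', '152/60', '147/49', '106/41', '57/116', '124/175', '132/168', '155/89']
215 ['124/169', '133/165', '66/182', '166/43', '110/49', '208/61', '237/53', '240/33', '242/23', '242/22', '240/27', '239/50', '169/51', '157/44', '41/143', '128/167', '132/170', '149/43']
225 ['107/172', '116/169', '120/174', '159/45', '167/41', '91/42', '222/60', '240/45', '240/28', '241/26', '240/43', '179/50', '161/44', '160/43', '142/167', '127/167', '119/169', '231/110']
240 ['105/160', '126/166', '123/170', '164/42', '161/44', '95/46', '186/63', '239/46', '242/23', '240/27', '232/58', '160/45', '164/44', '159/42', '130/173', '138/164', '123/172', '222/115']
250 ['113/144', '127/169', '127/169', '166/45', '167/46', '94/43', '175/61', '239/48', '240/26', '241/30', '227/61', '159/45', '153/43', '169/39', '129/172', '127/171', '103/151', '221/117']
```

```bash
python3 -c "
from rig import r
print(r.sign_off())"
```

```text
the job is handed in; nothing more can be done
None
```

I put all four tools back in their rests and handed the job in at about 26 s of robot time; the sign-off returned no verdict, and I viewed 16 pictures, over the 14 allowed.

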